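# Check a jar cap on the neck gauge and sort it

## Task

Take the jar cap that lies alone on the cork mat, screw it clockwise onto the steel thread gauge until it will turn no further, without forcing it, then unscrew it again. If it turned fully home, with its rim right down on the gauge's shoulder, set it upright (grip bar up) in the rectangular tray; if it stopped short with a gap left under its rim, set it upright in the round pan. Leave the caps in the carton and the other things on the table where they are.

Things in the scene. Friction and masses are not known exactly. Their poses are not given: they have to be found in the camera images.
- cap_1_mid (a point): One of four jar caps alike outside: bare cast metal, ribbed skirt 52 mm wide, 25 mm high, open below; on top a grip bar 46 long, 9 wide, 10 mm high (35 mm over all; 120-200 g). One of the four is on the cork mat: the one to check. Others wait in the carton. This point: cap's centre, 12.5 mm above its rim; z up, x along the bar. Hold it round the skirt at any yaw, or by the bar.
- cap_2_mid (a point): Same kind of cap as cap_1, same point and axes. Inside each cap two 4 mm lugs sit opposite each other under the two ends of the bar (on the cap's x axis), 2.5 to 6.5 mm above the rim; a half turn makes no difference.
- cap_3_mid (a point): Same kind of cap as cap_1, same point and axes. Sound and bad caps look the same from outside.
- cap_4_mid (a point): Same kind of cap as cap_1, same point and axes. Sound and bad caps look the same from outside.
- gauge_seat (a point): Thread gauge, fixed: dark base plate 120 x 70 x 8 mm, on it a bright 60 mm square block whose flat top, 26 mm above the table, is the shoulder; on that stands the threaded plug, 19.5 mm high. This point: on the plug's axis at shoulder height; z up, x along the base plate's long side. A sound cap fully home has its centre 12.5 mm above this point.
- gauge_top (a point): Centre of the plug's top, 45.5 mm above the table; tapered nose, 1.2 mm radial play in the cap. Turned clockwise from gauge x, a sound cap reaches the stop at the thread's end after 1.15 to 1.35 rad, rim on the shoulder. A bad cap has burrs inside the skirt that catch on the thread: it stops hard after 0.45 to 0.7 rad, rim 1.5 to 3.5 mm above the shoulder.
- thread_start (a point): One of the two thread starts, which face the base plate's short ends (gauge +x and -x). Lower the cap with its bar along gauge x, or up to 0.4 rad anticlockwise of it: the lugs drop past the ridges onto the lower flank, rim 4.2 mm above the shoulder (1.6 mm more at 0.4 rad). Turned clockwise from above it descends 4 mm per rad, with 1 mm axial play. Unscrew back to here, then lift.
- gauge: The gauge as a whole, origin under the centre of its base plate, axes as for gauge_seat. A cap turning freely takes under about 0.1 N m; at a stop the torque climbs by 0.3 to 0.5 N m in 0.05 rad; 0.2 to 0.3 N m is enough to know it: turn in small steps and stop there. Forced to about 1 N m, more than 60 N builds up between cap and gauge and spoils both.
- mat: Cork mat, 130 x 130 x 4 mm, fixed; origin at the centre of its underside. The cap to check stands on it.
- carton_in (a point): Open cardboard delivery carton, 86 (x) by 206 (y) mm, 34 mm high, fixed, with three caps in a row; this point is the centre of its inner floor, 4 mm above the table.
- tray_in (a point): Rectangular aluminium tray for sound caps, fixed, 190 (x) by 150 (y) mm, walls 4 mm thick and 28 mm high; this point is the centre of its inner floor, 4 mm above the table.
- pan_in (a point): Round steel pan for bad caps, fixed, 156 mm outside diameter, wall 3 mm thick and 34 mm high; this point is the centre of its inner floor, 4 mm above the table.
- tamper: Coffee tamper standing upright, 54 mm diameter, 73 mm high; leave alone.
- jar: Closed amber glass sample jar, 60 mm diameter, 95 mm high; leave alone.
- brush: Wooden-handled grinder brush lying on the table, 170 mm long; leave alone.
- spoon: Steel spoon lying on the table, 170 mm long; leave alone.
- jug: Steel milk jug, 80 mm diameter, 85 mm high; leave alone.
- cupping_cup: White tasting cup, 90 mm rim diameter, 70 mm high; leave alone.
- scoop: Small steel bean scoop, 48 mm bowl, handle 90 mm; leave alone.
- cap_1: The body of cap_1, origin at the centre of its rim plane (underside), axes as for cap_1_mid.
- cap_2: The body of cap_2, origin at the centre of its rim plane (underside), axes as for cap_2_mid.
- cap_3: The body of cap_3, origin at the centre of its rim plane (underside), axes as for cap_3_mid.
- cap_4: The body of cap_4, origin at the centre of its rim plane (underside), axes as for cap_4_mid.
There are look-alikes about, which are no part of the job. What is shaped like the gauge but red is not meant.

How it is judged:
By the outcome, as a careful person would: the job done as asked, in the order asked, and still so for the second after the job is handed in, with the robot touching nothing.
It also fails if it takes over 66 s, if anything falls off the work surface, if the arm or the gripper's body presses on something with over 40 N, if the wrist force passes 120 N, or if a joint passes its speed limit or range.

## Robot

A 6-joint arm with a two-finger parallel gripper is mounted at the origin on the work surface. World frame = base frame: x ahead of the robot, y to its left, z up, the work surface at z = 0. Lengths are in mm, angles in rad, forces in N, time in s.
With the tool pointing down it reaches from about 350 to 775 mm from the base axis. Payload 7.3 kg.
Tool frame: the origin (TCP) lies on the centre line of the jaws, within the pads' length; the fingertips stand 17 mm ahead of it and the grasp point (between the pads) lies 2 mm behind it; z points along the fingers, y is the line along which they close (so a half turn about z gives the same grasp; the last joint's range is limited). The gripper opens to 92 mm and grips with 3 to 60 N. Pads are 19 mm wide; open, the fingers measure 130 mm over their backs; the gripper's body (75 mm by 190 mm) begins 47 mm behind the grasp point.
Start: joints at [1.079, 0.342, 1.524, -0, 1.275, -0.146], TCP at [177.934, 493.946, 243.741] pointing down, gripper open.
Joint ranges: [-2.53, 2.53], [-0.77, 2.02], [0.04, 2.7], [-1, 4.14], [0.28, 2.66], [-3.11, 3.11]. Speed limits (rad/s): [2.57, 2.57, 3.14, 3.14, 3.14, 3.14].

## Interface

Orientations are given as [roll, pitch, yaw] about the fixed x, y, z axes, in that order (R = Rz(yaw) Ry(pitch) Rx(roll)).
In Python, from plant import bot gives the robot as it stands. The module is installed in compiled form; this text tells all that it offers.
- The arm moves only by the shell command python3 -m pendant 'ROWS'. ROWS is JSON, a list of rows, each a list of 3 entries, a list of its own where there are three numbers: the shift along the world's x, y, z as a fraction of full scale, then the turn, a rotation vector about the world's x, y, z as a fraction of full scale, then the opening, from -1 (shut) to 1 (fully open), so that 0 is half open. In form: [[[tx, ty, tz], [rx, ry, rz], claw], ...]. A call has exactly 10 rows; each row shifts and turns the commanded pose from where the row before left it; what a row does not reach is not made up. Full scale, the value 1, is 30 mm for a shift and 0.12 rad for a turn. A row lasts 1/12 s, in which the tool goes at most 41.7 mm and 7.16 degrees, less where a joint would pass 70% of its speed; a pose out of reach is approached as far as the arm can. A call with a number of a shift or a turn outside -1 to 1 is refused whole. A call with a gripper value outside its range is refused whole. The fingers move at their own pace and stop on an object; the grip force is fixed at half the most. Time passes only in rows, so rows that do not move let the fingers close, or fill a call up. It gives the time, the measured TCP pose, the force, the opening and the grip force at its end, in the units of the state.
- bot.get_obs(): the state, without advancing time (a new reading comes with each control period).
- bot.capture(name): name is "scene" or "top" or "wrist"; returns the picture (384x512x3 uint8, blue, green, red); there is no depth.
- bot.camera_params(name): a dict with "fovy" (degrees; the focal length in pixels is half the picture's height over the tangent of half this angle, whatever the lens; pixels are square), "cx", "cy" (the principal point, pixels), "camera_from_world" (4x4, takes a point from world to camera coordinates). Camera axes: x right, y down, z forward; pixel columns grow to the right and rows downward; lengths in mm; the calibration is good to about 2 mm. A picture is of the moment at which its call begins: read the wrist's pose just before it. camera_params takes no time and is no camera call; for the wrist camera it gives the pose at the moment of the call.
- bot.close_job(): hands the job in; it is judged then, once.
The state is a dict: "time": time; "joint_positions": joint angles; "dq": joint speeds; "tau": joint torques, N m; "tool_pos": TCP position; "tcp_rot": TCP orientation; "contact_force": force on the tool from outside, world axes, zero at the start; "moment": the same for the moment, N m; "grip_width": finger opening in mm; "finger_force": force on a finger pad.
Only numpy, scipy, OpenCV 4.12 (cv2) and the standard library are available. Lean on these libraries where they do the work, as an engineer would, in place of code of your own. Each camera call takes 0.05 s, during which the arm holds its last target. There are 200 camera calls.

## Working session

There is one attempt and no reset: what is moved stays moved. The work goes in short steps, Python scripts to look and compute and a shell command to move; the robot and the scene stay as the last step left them, time stands still between calls to the robot, and variables do not carry over. Pictures are saved under pics/ and viewed, at most 10 in all, crops included, and the job is handed in when it is done.

```bash
mkdir -p pics
cat > h.py <<'E'
import numpy as np, cv2
from plant import bot
def cam(n):
    p=bot.camera_params(n); return p
def pix(n,u,v,z,p=None):
    p=p or cam(n); T=np.linalg.inv(np.array(p["camera_from_world"])); f=192/np.tan(np.radians(p["fovy"])/2)
    d=T[:3,:3]@np.array([(u-p["cx"])/f,(v-p["cy"])/f,1]); o=T[:3,3]
    return np.round(o+d*(z-o[2])/d[2],1)
def proj(n,X,p=None):
    p=p or cam(n); c=np.array(p["camera_from_world"])@np.r_[X,1]; f=192/np.tan(np.radians(p["fovy"])/2)
    return np.round([p["cx"]+f*c[0]/c[2],p["cy"]+f*c[1]/c[2]],1)
E
python3 - <<'E'
from h import *
a=bot.capture("top");b=bot.capture("scene")
cv2.imwrite("pics/top0.png",a);cv2.imwrite("pics/scene0.png",b)
cv2.imwrite("pics/top.png",cv2.resize(a,(800,600),interpolation=cv2.INTER_CUBIC))
cv2.imwrite("pics/scene.png",cv2.resize(b,(800,600),interpolation=cv2.INTER_CUBIC))
print(bot.get_obs())
for n in("top","scene","wrist"):print(n,cam(n))
E
```

```text
{'time': 0.1, 'joint_positions': array([ 1.07897936e+00,  3.42605488e-01,  1.52492031e+00,  4.05995265e-05,
        1.27540951e+00, -1.45995856e-01]), 'dq': array([-0.00146184, -0.00204241, -0.00232722,  0.00064444,  0.0011634 ,
        0.0008725 ]), 'tau': array([ 2.51804049e-03, -4.32003701e+01, -2.44695336e+01,  7.19783432e-02,
        5.26324776e-02, -5.10266909e-05]), 'tool_pos': array([177.76164366, 493.6264517 , 243.13954631]), 'tcp_rot': array([-3.14026993e+00, -2.33738494e-04,  2.79575955e+00]), 'contact_force': array([-0.00489158, -0.3837791 , -0.09084687]), 'moment': array([-0.03491536,  0.01150053,  0.0253097 ]), 'finger_force': 0.0, 'grip_width': 91.93150271572335}
top {'fovy': 57.657857417836404, 'cx': 249.8721843854257, 'cy': 191.8102415513906, 'camera_from_world': array([[-1.29191607e-03, -9.99988919e-01, -4.52686527e-03,
        -2.72646074e+00],
       [-9.97020077e-01,  1.63721945e-03, -7.71251246e-02,
         5.34340943e+02],
       [ 7.71316815e-02,  4.41373637e-03, -9.97011145e-01,
         1.06356468e+03],
       [ 0.00000000e+00,  0.00000000e+00,  0.00000000e
[... 226 characters left out ...]
    [ 3.70520441e-01,  6.20384787e-01, -6.91257780e-01,
        -1.53798350e+02],
       [-3.65046451e-01, -5.87076170e-01, -7.22552876e-01,
         1.49173843e+03],
       [ 0.00000000e+00,  0.00000000e+00,  0.00000000e+00,
         1.00000000e+00]])}
wrist {'fovy': 68.1988399441801, 'cx': 256.2143783686011, 'cy': 183.72230719468956, 'camera_from_world': array([[ 3.38809462e-01,  9.40854257e-01, -1.18967687e-03,
        -5.24110896e+02],
       [ 8.97918137e-01, -3.22969664e-01,  2.99054536e-01,
        -3.79397350e+01],
       [ 2.80982504e-01, -1.02390739e-01, -9.54235280e-01,
         3.91887589e+02],
       [ 0.00000000e+00,  0.00000000e+00,  0.00000000e+00,
         1.00000000e+00]])}
```

View pics/top.png

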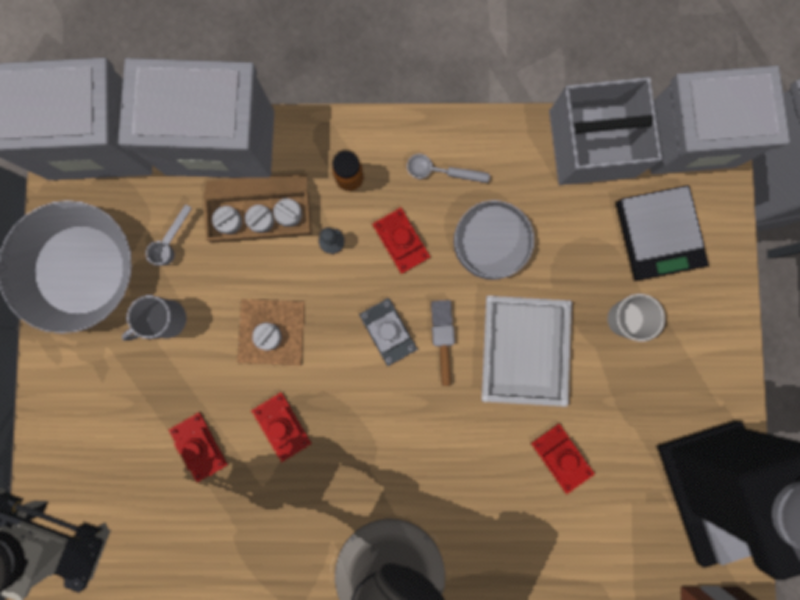

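View pics/scene.png

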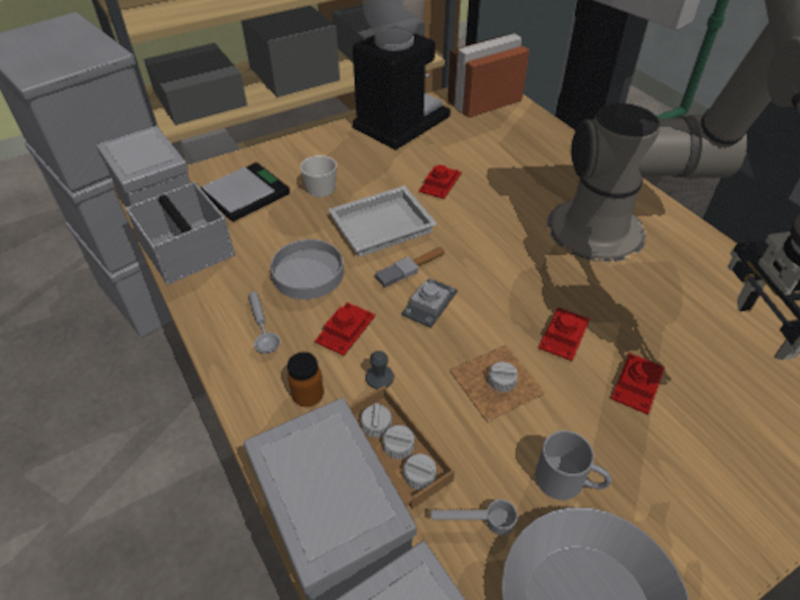

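Top view (800x600): the cap on the cork mat is at (266,336), with three others in the carton at (226,218), (259,217) and (288,211). Gauge candidates:
- bright plug on a dark base at (388,331)
- red ones at (400,240), (281,427), (198,447) and (563,458), which are not meant

The rectangular tray is at (528,350) and the round pan at (494,240). The basin at (65,265) is too big to be the pan.

Run:
```python
from h import *
s=1.5625
for n,u,v,z in [("cap",266,336,39),("mat",271,332,4),("plug",388,331,45),("base a",363,309,8),("base b",376,300,8),("base c",415,352,8),("base d",395,364,8),("pan",494,240,34),("trayL",486,297,28),("trayR",572,297,28),("trayBR",568,405,28),("trayBL",482,403,28),("basin l",0,265,60),("brush",443,340,10),("jug",150,317,85)]:
    print(n,pix("top",u/s,v/s,z))
for n,u,v,z in [("cap",503,376,34),("plug",432,291,45),("pan",308,270,34)]: print("scene",n,pix("scene",u/s,v/s,z))
a=cv2.imread("pics/top0.png")
c=a[180:245,140:300]; cv2.imwrite("pics/crop.png",cv2.resize(c,None,fx=5,fy=5,interpolation=cv2.INTER_CUBIC))
```

```text
cap [462.4 238.8  39. ]
mat [470.8 237.    4. ]
plug [471.7   1.2  45. ]
base a [516.7  51.7   8. ]
base b [534.8  25.6   8. ]
base c [430.5 -52.4   8. ]
base d [406.7 -12.4   8. ]
pan [ 651.5 -208.8   34. ]
trayL [ 538.8 -192.3   28. ]
trayR [ 538.5 -361.9   28. ]
trayBR [ 327.9 -348.4   28. ]
trayBL [ 331.9 -181.5   28. ]
basin l [599.8 750.7  60. ]
brush [ 454.3 -108.3   10. ]
jug [497.7 445.8  85. ]
scene cap [470.8 253.1  34. ]
scene plug [472.   12.7  45. ]
scene pan [ 660.  -184.3   34. ]
```

View pics/crop.png

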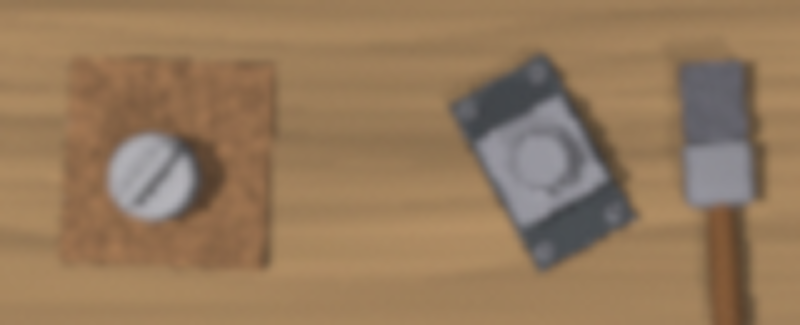

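The crop confirms both: the lone cap on cork (bar about -42°), and the bright plug on the dark base, long axis about +30°, with no red on it.

```bash
python3 -m pendant '[[[0.95,-0.82,-0.26],[0,0,-0.33],1],[[0.95,-0.82,-0.26],[0,0,-0.33],1],[[0.95,-0.82,-0.26],[0,0,-0.33],1],[[0.95,-0.82,-0.26],[0,0,-0.33],1],[[0.95,-0.82,-0.26],[0,0,-0.33],1],[[0.95,-0.82,-0.26],[0,0,-0.33],1],[[0.95,-0.82,-0.26],[0,0,-0.33],1],[[0.95,-0.82,-0.26],[0,0,-0.33],1],[[0.95,-0.82,-0.26],[0,0,-0.33],1],[[0.95,-0.82,-0.26],[0,0,-0.33],1]]'
python3 - <<'E'
from h import *
import json
p=cam("wrist");a=bot.capture("wrist");cv2.imwrite("pics/w0.png",a)
p["camera_from_world"]=p["camera_from_world"].tolist();json.dump(p,open("w0.json","w"))
cv2.imwrite("pics/w1.png",cv2.resize(a,(800,600),interpolation=cv2.INTER_CUBIC));print(bot.get_obs()["tool_pos"],bot.get_obs()["tcp_rot"])
E
```

```text
time: 0.93
tool_pos: [463.9, 246.4, 165.1]
tcp_rot: [-3.141, -0.0, 2.398]
contact_force: [0.2, 1.0, 0.5]
grip_width: 92.2
finger_force: 0.0
[468.44021646 242.1984453  163.6946747 ] [-3.14062914e+00  2.88098260e-03  2.39208449e+00]
```

View pics/w1.png

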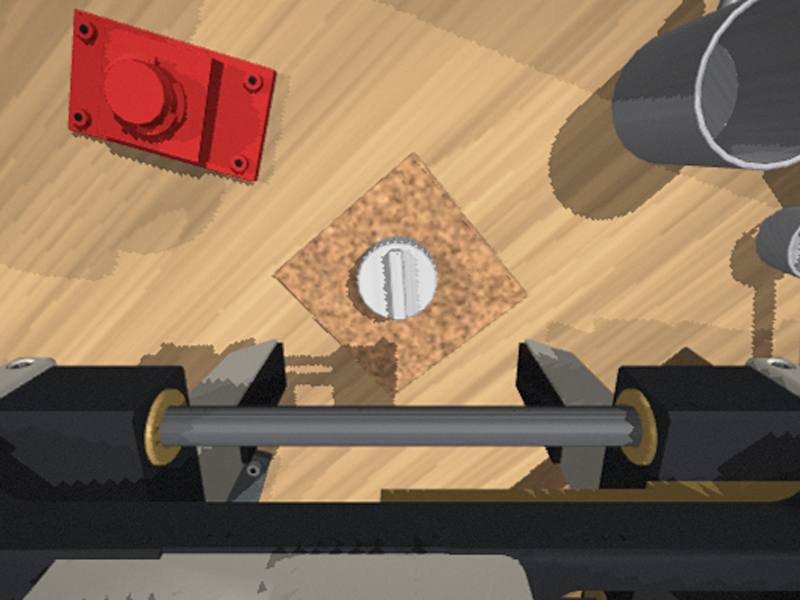

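The wrist view shows the cap top at (397,279), with its bar running from (396,250) to (398,316), mid-jaw laterally.

Run:
```python
from h import *
import json
p=json.load(open("w0.json"));s=1.5625
o=bot.get_obs();print(o["time"],o["tool_pos"],o["tcp_rot"],o["contact_force"],o["moment"])
print("cap",pix("w",397/s,279/s,29,p)); a=pix("w",396/s,250/s,39,p);b=pix("w",398/s,317/s,39,p);print(a,b,np.linalg.norm(a-b),(a+b)/2,np.arctan2(*(a-b)[1::-1]))
for u,v in[(414,153),(527,295),(395,392),(275,275)]:print("mat",pix("w",u/s,v/s,4,p))
```

```text
0.9833 [468.44021646 242.1984453  163.6946747 ] [-3.14062914e+00  2.88098260e-03  2.39208449e+00] [ 4.76913429 -5.02601066 -0.08980538] [-0.12236002 -0.18266551  0.00276471]
cap [462.7 244.3  29. ]
[446.5 258.5  39. ] [479.9 229.4  39. ] 44.29864557748914 [463.2  243.95  39.  ] 2.4248862438955165
mat [412.5 305.6   4. ]
mat [540.1 299.9   4. ]
mat [533.8 176.2   4. ]
mat [407.2 177.4   4. ]
```

```bash
python3 -m pendant '[[[0,-0.06,-0.6],[0,0,0],1],[[0,-0.06,-0.7],[0,0,0],1],[[0,0,-0.7],[0,0,0],1],[[0,0,-0.7],[0,0,0],1],[[0,0,-0.7],[0,0,0],1],[[0,0,-0.6],[0,0,0],1],[[0,0,-0.4],[0,0,0],1],[[0,0,-0.25],[0,0,0],1],[[0,0,0],[0,0,0],1],[[0,0,0],[0,0,0],1]]'
python3 -c "
from h import *
o=bot.get_obs();print(o['tool_pos'],o['moment'])
cv2.imwrite('pics/g.png',cv2.resize(bot.capture('wrist'),(640,480),interpolation=2))"
```

```text
time: 1.82
tool_pos: [462.9, 244.4, 26.2]
tcp_rot: [-3.141, -0.0, 2.4]
contact_force: [-0.9, -0.1, 0.5]
grip_width: 91.8
finger_force: 0.0
[462.85141386 244.43828586  26.24015789] [-0.00847664 -0.0204727   0.01109003]
```

View pics/g.png

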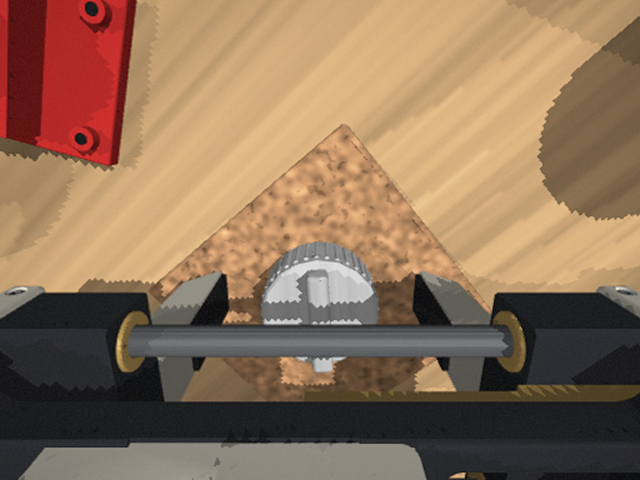

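The cap is centred between the jaws, around (320,305). Closing.

```bash
python3 -m pendant '[[[0,0,0],[0,0,0],-1],[[0,0,0],[0,0,0],-1],[[0,0,0],[0,0,0],-1],[[0,0,0],[0,0,0],-1],[[0,0,0],[0,0,0],-1],[[0,0,0],[0,0,0],-1],[[0,0,0],[0,0,0],-1],[[0,0,0],[0,0,0],-1],[[0,0,0.5],[0,0,0],-1],[[0,0,0.7],[0,0,0],-1]]'
python3 -c "
from h import *
o=bot.get_obs();print(o['tool_pos'],o['contact_force'],o['moment'])"
```

```text
time: 2.7
tool_pos: [461.4, 243.8, 60.8]
tcp_rot: [-3.137, -0.002, 2.4]
contact_force: [-0.2, -0.2, -0.8]
grip_width: 51.7
finger_force: 30.0
[461.41893247 243.75681165  60.80422108] [-0.19668644 -0.22410138 -0.7638066 ] [-0.00772796 -0.02302579 -0.00866857]
```

```bash
python3 -m pendant '[[[0.18,-0.66,0.3],[0,0,1],-1],[[0.18,-0.66,0.3],[0,0,1],-1],[[0.18,-0.66,0.3],[0,0,1],-1],[[0.18,-0.66,0.3],[0,0,1],-1],[[0.18,-0.66,0.3],[0,0,1],-1],[[0.18,-0.66,0.3],[0,0,1],-1],[[0.18,-0.66,0.3],[0,0,1],-1],[[0.18,-0.66,0.3],[0,0,1],-1],[[0.18,-0.66,0.3],[0,0,1],-1],[[0.18,-0.66,0.3],[0,0,1],-1]]' >/dev/null; python3 -m pendant '[[[0,0,0],[0,0,0.7],-1],[[0,0,0],[0,0,0.7],-1],[[0,0,0],[0,0,0.6],-1],[[0,0,0],[0,0,0],-1],[[0,0,0],[0,0,0],-1],[[0,0,0],[0,0,0],-1],[[0,0,0],[0,0,0],-1],[[0,0,0],[0,0,0],-1],[[0,0,0],[0,0,0],-1],[[0,0,0],[0,0,0],-1]]'
python3 - <<'E'
from h import *
import json
p=cam("wrist");a=bot.capture("wrist");cv2.imwrite("pics/v0.png",a)
p["camera_from_world"]=p["camera_from_world"].tolist();json.dump(p,open("v0.json","w"))
cv2.imwrite("pics/v1.png",cv2.resize(a,(800,600),interpolation=cv2.INTER_CUBIC));o=bot.get_obs();print(o["tool_pos"],o["tcp_rot"],o["contact_force"],o["moment"],o["joint_positions"])
E
```

```text
time: 4.37
tool_pos: [516.9, 46.4, 152.2]
tcp_rot: [3.141, 0.0, -2.444]
contact_force: [0.3, 1.2, -2.1]
grip_width: 52.2
finger_force: 30.0
[516.91992522  46.37751657 152.23793687] [ 3.14150622e+00 -2.11512206e-05 -2.44357519e+00] [ 0.7106229  -0.27239404 -1.16343624] [0.04434098 0.04386792 0.03532274] [-5.82931302e-02  4.24458451e-01  1.67253058e+00  5.59184091e-05
  1.04467833e+00 -2.32713500e+00]
```

View pics/v1.png

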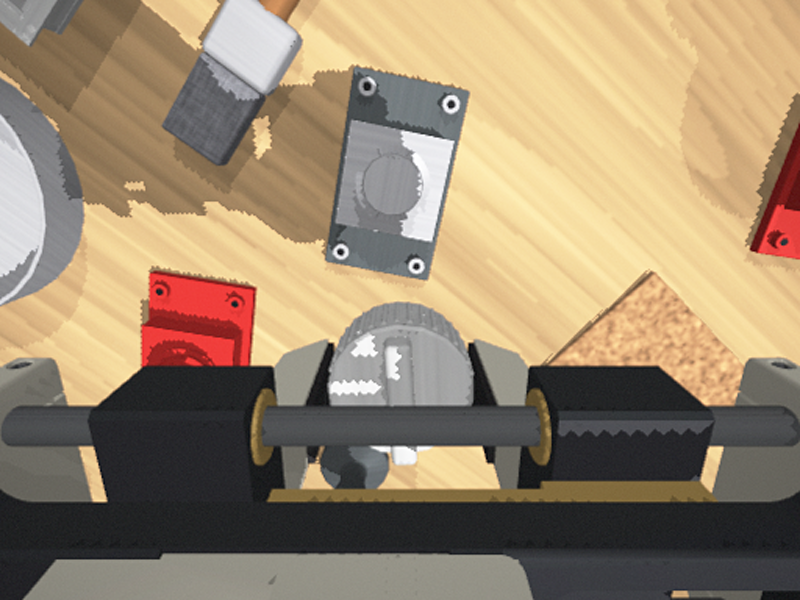

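The gauge is in view: plug top at (392,184), block corners (351,121), (454,139), (432,242), (334,226). The held cap's bar runs from (388,345) to (403,462).

Run:
```python
from h import *
import json
p=json.load(open("v0.json"));s=1.5625
print("plug",pix("w",392/s,184/s,45.5,p))
c=[pix("w",u/s,v/s,26,p) for u,v in[(351,121),(454,139),(432,242),(334,226)]];print(c,np.mean(c,0),[np.linalg.norm(c[i]-c[i-1]) for i in range(4)])
for i,j in((0,3),(1,2)):print("ang",np.arctan2(*(c[i]-c[j])[1::-1])%np.pi)
b=[pix("w",u/s,v/s,8,p) for u,v in[(354,67),(469,92),(427,279),(326,263)]];print(np.mean(b,0),[np.linalg.norm(b[i]-b[i-1]) for i in range(4)])
for i,j in((0,3),(1,2)):print("ang",np.arctan2(*(b[i]-b[j])[1::-1])%np.pi)
k=[pix("w",u/s,v/s,8,p) for u,v in[(367,87),(451,104),(416,266),(340,252)]];print(np.mean(k,0))
for i,j in((0,3),(1,2)):print("ang",np.arctan2(*(k[i]-k[j])[1::-1])%np.pi)
h=[pix("w",u/s,v/s,165,p) for u,v in[(388,345),(403,462)]];print("bar",h,np.linalg.norm(h[0]-h[1]),np.mean(h,0),np.arctan2(*(h[0]-h[1])[1::-1])%np.pi)
# plug circle
a=cv2.imread("pics/v0.png",0);g=cv2.medianBlur(a,3)
r=cv2.HoughCircles(cv2.resize(g,None,fx=2,fy=2),cv2.HOUGH_GRADIENT,1,200,param1=80,param2=15,minRadius=34,maxRadius=46)
print(r)
```

```text
plug [472.1   2.4  45.5]
[array([461.5, -37. ,  26. ]), array([431.2,  14.2,  26. ]), array([484.4,  44.1,  26. ]), array([515.2,  -8. ,  26. ])] [473.075   3.325  26.   ] [np.float64(61.030238406875036), np.float64(59.4939492721739), np.float64(61.02663352995968), np.float64(60.52313607208407)]
ang 0.495162098531833
ang 0.5120324131064153
[472.925   3.275   8.   ] [np.float64(120.25576909238075), np.float64(69.23424008393536), np.float64(118.02190474653426), np.float64(68.32627605833642)]
ang 0.510894625403139
ang 0.5030659363408598
[473.225   3.225   8.   ]
ang 0.49966015216665394
ang 0.5017702960140324
bar [array([503. ,  29.1, 165. ]), array([534. ,  61.4, 165. ])] 44.769297515149816 [518.5   45.25 165.  ] 0.8059324015921345
[[[501.5 236.5  39.6]
  [833.5 399.5  39.9]
  [349.5  64.5  39.5]]]
```

```bash
python3 -m pendant '[[[-0.25,-0.25,-0.3],[0,0,0],-1],[[-0.25,-0.25,-0.4],[0,0,0],-1],[[-0.25,-0.25,-0.4],[0,0,0],-1],[[-0.25,-0.25,-0.4],[0,0,0],-1],[[-0.25,-0.25,-0.4],[0,0,0],-1],[[-0.22,-0.2,-0.4],[0,0,0],-1],[[0,0,-0.2],[0,0,0],-1],[[0,0,0],[0,0,0],-1],[[0,0,0],[0,0,0],-1],[[0,0,0],[0,0,0],-1]]'
cat > s.py <<'E'
from h import *
o=bot.get_obs();print(round(o["time"],2),o["tool_pos"].round(2),"yaw",round(float(o["tcp_rot"][2]),4),"F",o["contact_force"].round(2),"M",o["moment"].round(3))
E
python3 s.py
```

```text
time: 5.25
tool_pos: [473.8, 3.1, 77.9]
tcp_rot: [-3.141, 0.001, -2.443]
contact_force: [0.4, 0.1, -1.1]
grip_width: 51.9
finger_force: 30.0
5.25 [473.81   3.08  77.88] yaw -2.443 F [ 0.41  0.07 -1.15] M [ 0.095  0.071 -0.001]
```

```bash
python3 -m pendant '[[[-0.03,0,-0.15],[0,0,0],-1],[[0,0,-0.15],[0,0,0],-1],[[0,0,-0.1],[0,0,0],-1],[[0,0,-0.05],[0,0,0],-1],[[0,0,-0.05],[0,0,0],-1],[[0,0,-0.05],[0,0,0],-1],[[0,0,0],[0,0,0],-1],[[0,0,0],[0,0,0],-1],[[0,0,0],[0,0,0],-1],[[0,0,0],[0,0,0],-1]]'; python3 s.py
```

```text
time: 6.08
tool_pos: [472.0, 2.8, 60.9]
tcp_rot: [-3.141, 0.0, -2.443]
contact_force: [0.2, -0.1, -1.1]
grip_width: 51.8
finger_force: 30.0
6.08 [472.04   2.82  60.87] yaw -2.4434 F [ 0.16 -0.08 -1.09] M [0.069 0.034 0.009]
```

```bash
python3 -m pendant '[[[0,0,-0.06],[0,0,0],-1],[[0,0,-0.06],[0,0,0],-1],[[0,0,-0.05],[0,0,0],-1],[[0,0,-0.03],[0,0,0],-1],[[0,0,0],[0,0,0],-1],[[0,0,0],[0,0,0],-1],[[0,0,0],[0,0,0],-1],[[0,0,0],[0,0,0],-1],[[0,0,0],[0,0,0],-1],[[0,0,0],[0,0,0],-1]]'; python3 s.py
```

```text
time: 6.92
tool_pos: [472.0, 2.8, 54.8]
tcp_rot: [-3.142, 0.0, -2.443]
contact_force: [-0.3, 0.4, -1.1]
grip_width: 51.7
finger_force: 30.0
6.92 [471.98   2.83  54.81] yaw -2.4434 F [-0.29  0.43 -1.14] M [0.052 0.058 0.028]
```

```bash
python3 -m pendant '[[[0,0,-0.02],[0,0,0],-1],[[0,0,-0.02],[0,0,0],-1],[[0,0,-0.02],[0,0,0],-1],[[0,0,0],[0,0,0],-1],[[0,0,0],[0,0,0],-1],[[0,0,0],[0,0,0],-1],[[0,0,0],[0,0,0],-1],[[0,0,0],[0,0,0],-1],[[0,0,0],[0,0,0],-1],[[0,0,0],[0,0,0],-1]]'; python3 s.py
```

```text
time: 7.75
tool_pos: [472.0, 2.8, 53.0]
tcp_rot: [-3.141, 0.0, -2.443]
contact_force: [-0.6, 0.9, 2.8]
grip_width: 52.2
finger_force: 30.0
7.75 [472.04   2.85  53.03] yaw -2.4434 F [-0.59  0.85  2.78] M [0.17  0.135 0.001]
```

```bash
python3 -m pendant '[[[0,0,0.01],[0,0,-0.3],-1],[[0,0,-0.005],[0,0,-0.3],-1],[[0,0,-0.005],[0,0,-0.3],-1],[[0,0,-0.005],[0,0,-0.3],-1],[[0,0,-0.005],[0,0,-0.3],-1],[[0,0,-0.005],[0,0,-0.3],-1],[[0,0,-0.005],[0,0,-0.3],-1],[[0,0,0],[0,0,0],-1],[[0,0,0],[0,0,0],-1],[[0,0,0],[0,0,0],-1]]'; python3 s.py
```

```text
time: 8.58
tool_pos: [471.9, 2.8, 52.3]
tcp_rot: [3.141, -0.0, -2.694]
contact_force: [0.7, 0.0, -0.3]
grip_width: 52.2
finger_force: 30.0
8.58 [471.93   2.83  52.25] yaw -2.6944 F [ 0.68  0.01 -0.3 ] M [ 0.08  -0.04   0.027]
```

```bash
python3 -m pendant '[[[0,0,-0.005],[0,0,-0.3],-1],[[0,0,-0.005],[0,0,-0.3],-1],[[0,0,-0.005],[0,0,-0.3],-1],[[0,0,-0.005],[0,0,-0.3],-1],[[0,0,-0.005],[0,0,-0.3],-1],[[0,0,-0.005],[0,0,-0.3],-1],[[0,0,-0.005],[0,0,-0.3],-1],[[0,0,-0.005],[0,0,-0.3],-1],[[0,0,0],[0,0,0],-1],[[0,0,0],[0,0,0],-1]]'; python3 s.py
```

```text
time: 9.42
tool_pos: [471.9, 2.9, 51.1]
tcp_rot: [3.141, -0.0, -2.982]
contact_force: [0.8, 0.8, -0.5]
grip_width: 52.3
finger_force: 30.0
9.42 [471.9    2.87  51.12] yaw -2.9819 F [ 0.81  0.84 -0.53] M [ 0.104  0.06  -0.069]
```

```bash
python3 -m pendant '[[[0,0,-0.004],[0,0,-0.25],-1],[[0,0,-0.004],[0,0,-0.25],-1],[[0,0,-0.004],[0,0,-0.25],-1],[[0,0,0],[0,0,0],-1],[[0,0,0],[0,0,0],-1],[[0,0,0],[0,0,0],-1],[[0,0,0],[0,0,0],-1],[[0,0,0],[0,0,0],-1],[[0,0,0],[0,0,0],-1],[[0,0,0],[0,0,0],-1]]'; python3 s.py
```

```text
time: 10.25
tool_pos: [471.9, 2.9, 50.8]
tcp_rot: [3.141, -0.0, -3.073]
contact_force: [0.0, 0.5, 0.4]
grip_width: 51.7
finger_force: 30.0
10.25 [471.92   2.87  50.76] yaw -3.0731 F [0.   0.48 0.36] M [ 0.011 -0.007 -0.01 ]
```

```bash
python3 -m pendant '[[[0,0,-0.004],[0,0,-0.25],-1],[[0,0,-0.004],[0,0,-0.2],-1],[[0,0,0],[0,0,0],-1],[[0,0,0],[0,0,0],-1],[[0,0,0],[0,0,0],-1],[[0,0,0],[0,0,0],-1],[[0,0,0],[0,0,0],-1],[[0,0,0],[0,0,0],-1],[[0,0,0],[0,0,0],-1],[[0,0,0],[0,0,0],-1]]'; python3 s.py
```

```text
time: 11.08
tool_pos: [471.9, 2.8, 50.5]
tcp_rot: [3.142, 0.0, -3.127]
contact_force: [-0.4, -0.7, 0.7]
grip_width: 51.6
finger_force: 30.0
11.08 [471.94   2.85  50.54] yaw -3.1273 F [-0.39 -0.66  0.74] M [-0.047  0.067 -0.019]
```

```bash
python3 -m pendant '[[[0,0,-0.004],[0,0,-0.25],-1],[[0,0,-0.004],[0,0,-0.2],-1],[[0,0,0],[0,0,0],-1],[[0,0,0],[0,0,0],-1],[[0,0,0],[0,0,0],-1],[[0,0,0],[0,0,0],-1],[[0,0,0],[0,0,0],-1],[[0,0,0],[0,0,0],-1],[[0,0,0],[0,0,0],-1],[[0,0,0],[0,0,0],-1]]'; python3 s.py
```

```text
time: 11.92
tool_pos: [471.9, 2.8, 50.3]
tcp_rot: [3.141, 0.0, 3.102]
contact_force: [0.4, 1.0, 0.2]
grip_width: 52.0
finger_force: 30.0
11.92 [471.92   2.85  50.29] yaw 3.1018 F [0.37 1.05 0.2 ] M [ 0.014 -0.017 -0.027]
```

```bash
python3 -m pendant '[[[0,0,-0.004],[0,0,-0.25],-1],[[0,0,-0.004],[0,0,-0.2],-1],[[0,0,0],[0,0,0],-1],[[0,0,0],[0,0,0],-1],[[0,0,0],[0,0,0],-1],[[0,0,0],[0,0,0],-1],[[0,0,0],[0,0,0],-1],[[0,0,0],[0,0,0],-1],[[0,0,0],[0,0,0],-1],[[0,0,0],[0,0,0],-1]]'; python3 s.py
```

```text
time: 12.75
tool_pos: [472.0, 2.9, 50.1]
tcp_rot: [3.141, 0.0, 3.048]
contact_force: [-0.4, 0.7, 0.0]
grip_width: 52.0
finger_force: 30.0
12.75 [471.98   2.85  50.07] yaw 3.0478 F [-0.42  0.67  0.01] M [ 0.012  0.02  -0.02 ]
```

```bash
python3 -m pendant '[[[0,0,-0.004],[0,0,-0.25],-1],[[0,0,-0.003],[0,0,-0.2],-1],[[0,0,0],[0,0,0],-1],[[0,0,0],[0,0,0],-1],[[0,0,0],[0,0,0],-1],[[0,0,0],[0,0,0],-1],[[0,0,0],[0,0,0],-1],[[0,0,0],[0,0,0],-1],[[0,0,0],[0,0,0],-1],[[0,0,0],[0,0,0],-1]]'; python3 s.py
```

```text
time: 13.58
tool_pos: [471.9, 2.8, 49.8]
tcp_rot: [3.142, 0.0, 2.994]
contact_force: [0.5, -0.3, 1.5]
grip_width: 52.0
finger_force: 30.0
13.58 [471.94   2.83  49.84] yaw 2.9938 F [ 0.54 -0.29  1.46] M [-0.003  0.012 -0.002]
```

```bash
python3 -m pendant '[[[0,0,-0.003],[0,0,-0.25],-1],[[0,0,-0.003],[0,0,-0.2],-1],[[0,0,0],[0,0,0],-1],[[0,0,0],[0,0,0],-1],[[0,0,0],[0,0,0],-1],[[0,0,0],[0,0,0],-1],[[0,0,0],[0,0,0],-1],[[0,0,0],[0,0,0],-1],[[0,0,0],[0,0,0],-1],[[0,0,0],[0,0,0],-1]]'; python3 s.py
```

```text
time: 14.42
tool_pos: [471.9, 2.9, 49.6]
tcp_rot: [3.141, -0.0, 2.94]
contact_force: [0.8, 0.3, -0.5]
grip_width: 52.0
finger_force: 30.0
14.42 [471.91   2.86  49.65] yaw 2.9398 F [ 0.78  0.26 -0.46] M [ 0.059 -0.006 -0.05 ]
```

```bash
python3 -m pendant '[[[0,0,-0.004],[0,0,-0.25],-1],[[0,0,-0.004],[0,0,-0.25],-1],[[0,0,0],[0,0,0],-1],[[0,0,0],[0,0,0],-1],[[0,0,0],[0,0,0],-1],[[0,0,0],[0,0,0],-1],[[0,0,0],[0,0,0],-1],[[0,0,0],[0,0,0],-1],[[0,0,0],[0,0,0],-1],[[0,0,0],[0,0,0],-1]]'; python3 s.py
```

```text
time: 15.25
tool_pos: [471.9, 2.9, 49.4]
tcp_rot: [3.141, -0.0, 2.88]
contact_force: [0.0, 0.8, 0.5]
grip_width: 52.0
finger_force: 30.0
15.25 [471.91   2.87  49.4 ] yaw 2.8799 F [0.   0.77 0.48] M [ 0.033  0.026 -0.007]
```

```bash
python3 -m pendant '[[[0,0,-0.004],[0,0,-0.25],-1],[[0,0,-0.004],[0,0,-0.25],-1],[[0,0,-0.002],[0,0,-0.1],-1],[[0,0,0],[0,0,0],-1],[[0,0,0],[0,0,0],-1],[[0,0,0],[0,0,0],-1],[[0,0,0],[0,0,0],-1],[[0,0,0],[0,0,0],-1],[[0,0,0],[0,0,0],-1],[[0,0,0],[0,0,0],-1]]'; python3 s.py
```

```text
time: 16.08
tool_pos: [471.9, 2.8, 49.1]
tcp_rot: [3.142, 0.0, 2.808]
contact_force: [0.8, -0.0, 0.6]
grip_width: 51.8
finger_force: 30.0
16.08 [471.94   2.82  49.14] yaw 2.8079 F [ 0.75 -0.02  0.6 ] M [-0.094  0.062 -0.025]
```

```bash
python3 -m pendant '[[[0,0,-0.004],[0,0,-0.25],-1],[[0,0,-0.004],[0,0,-0.25],-1],[[0,0,-0.002],[0,0,-0.1],-1],[[0,0,0],[0,0,0],-1],[[0,0,0],[0,0,0],-1],[[0,0,0],[0,0,0],-1],[[0,0,0],[0,0,0],-1],[[0,0,0],[0,0,0],-1],[[0,0,0],[0,0,0],-1],[[0,0,0],[0,0,0],-1]]'; python3 s.py
```

```text
time: 16.92
tool_pos: [471.9, 2.9, 48.8]
tcp_rot: [3.141, -0.0, 2.736]
contact_force: [0.6, -1.0, -0.2]
grip_width: 51.9
finger_force: 30.0
16.92 [471.92   2.86  48.82] yaw 2.7359 F [ 0.57 -1.04 -0.18] M [ 0.003 -0.    -0.034]
```

```bash
python3 -m pendant '[[[0,0,-0.004],[0,0,-0.25],-1],[[0,0,-0.004],[0,0,-0.25],-1],[[0,0,-0.002],[0,0,0],-1],[[0,0,0],[0,0,0],-1],[[0,0,0],[0,0,0],-1],[[0,0,0],[0,0,0],-1],[[0,0,0],[0,0,0],-1],[[0,0,0],[0,0,0],-1],[[0,0,0],[0,0,0],-1],[[0,0,0],[0,0,0],-1]]'; python3 s.py
```

```text
time: 17.75
tool_pos: [471.9, 2.9, 48.5]
tcp_rot: [3.141, 0.0, 2.676]
contact_force: [0.4, -0.0, 0.9]
grip_width: 52.3
finger_force: 30.0
17.75 [471.94   2.88  48.55] yaw 2.6759 F [ 0.42 -0.03  0.88] M [ 0.132  0.031 -0.017]
```

```bash
python3 -m pendant '[[[0,0,-0.004],[0,0,-0.25],-1],[[0,0,-0.004],[0,0,-0.25],-1],[[0,0,-0.002],[0,0,-0.1],-1],[[0,0,0],[0,0,0],-1],[[0,0,0],[0,0,0],-1],[[0,0,0],[0,0,0],-1],[[0,0,0],[0,0,0],-1],[[0,0,0],[0,0,0],-1],[[0,0,0],[0,0,0],-1],[[0,0,0],[0,0,0],-1]]'; python3 s.py
```

```text
time: 18.58
tool_pos: [472.0, 2.8, 48.3]
tcp_rot: [3.141, 0.0, 2.604]
contact_force: [0.2, -0.9, 4.8]
grip_width: 51.5
finger_force: 30.0
18.58 [472.02   2.82  48.32] yaw 2.6039 F [ 0.19 -0.85  4.77] M [-0.102  0.054 -0.02 ]
```

```bash
python3 -m pendant '[[[0,0,-0.003],[0,0,-0.25],-1],[[0,0,-0.003],[0,0,-0.15],-1],[[0,0,0],[0,0,0],-1],[[0,0,0],[0,0,0],-1],[[0,0,0],[0,0,0],-1],[[0,0,0],[0,0,0],-1],[[0,0,0],[0,0,0],-1],[[0,0,0],[0,0,0],-1],[[0,0,0],[0,0,0],-1],[[0,0,0],[0,0,0],-1]]'; python3 s.py
```

```text
time: 19.42
tool_pos: [472.1, 2.8, 48.3]
tcp_rot: [3.141, 0.0, 2.556]
contact_force: [-0.9, -0.8, 6.1]
grip_width: 51.9
finger_force: 30.0
19.42 [472.09   2.83  48.3 ] yaw 2.5557 F [-0.86 -0.83  6.07] M [-0.054  0.163 -0.099]
```

Rim is on the shoulder (Fz 6 N). I'll keep turning at constant height until it stops.

```bash
python3 -m pendant '[[[0,0,0],[0,0,-0.2],-1],[[0,0,0],[0,0,-0.2],-1],[[0,0,0],[0,0,0],-1],[[0,0,0],[0,0,0],-1],[[0,0,0],[0,0,0],-1],[[0,0,0],[0,0,0],-1],[[0,0,0],[0,0,0],-1],[[0,0,0],[0,0,0],-1],[[0,0,0],[0,0,0],-1],[[0,0,0],[0,0,0],-1]]'; python3 s.py
```

```text
time: 20.25
tool_pos: [472.1, 2.9, 48.3]
tcp_rot: [3.141, 0.0, 2.508]
contact_force: [-0.9, 0.3, 5.4]
grip_width: 51.7
finger_force: 30.0
20.25 [472.1    2.86  48.26] yaw 2.5077 F [-0.89  0.26  5.45] M [-0.016  0.138 -0.066]
```

rel ≈ -1.11.

```bash
python3 -m pendant '[[[0,0,0],[0,0,-0.2],-1],[[0,0,0],[0,0,-0.1],-1],[[0,0,0],[0,0,0],-1],[[0,0,0],[0,0,0],-1],[[0,0,0],[0,0,0],-1],[[0,0,0],[0,0,0],-1],[[0,0,0],[0,0,0],-1],[[0,0,0],[0,0,0],-1],[[0,0,0],[0,0,0],-1],[[0,0,0],[0,0,0],-1]]'; python3 s.py
```

```text
time: 21.08
tool_pos: [472.1, 2.9, 48.3]
tcp_rot: [3.141, 0.0, 2.472]
contact_force: [-1.3, 0.4, 5.7]
grip_width: 51.8
finger_force: 30.0
21.08 [472.14   2.88  48.29] yaw 2.4719 F [-1.28  0.45  5.75] M [-0.034  0.104 -0.059]
```

```bash
python3 -m pendant '[[[0,0,0],[0,0,-0.2],-1],[[0,0,0],[0,0,-0.1],-1],[[0,0,0],[0,0,0],-1],[[0,0,0],[0,0,0],-1],[[0,0,0],[0,0,0],-1],[[0,0,0],[0,0,0],-1],[[0,0,0],[0,0,0],-1],[[0,0,0],[0,0,0],-1],[[0,0,0],[0,0,0],-1],[[0,0,0],[0,0,0],-1]]'; python3 s.py
```

```text
time: 21.92
tool_pos: [472.2, 2.9, 48.3]
tcp_rot: [3.141, 0.0, 2.436]
contact_force: [-0.6, 0.7, 5.6]
grip_width: 51.9
finger_force: 30.0
21.92 [472.15   2.89  48.3 ] yaw 2.4358 F [-0.59  0.71  5.62] M [-0.013  0.11  -0.02 ]
```

```bash
python3 -m pendant '[[[0,0,0],[0,0,-0.2],-1],[[0,0,0],[0,0,-0.1],-1],[[0,0,0],[0,0,0],-1],[[0,0,0],[0,0,0],-1],[[0,0,0],[0,0,0],-1],[[0,0,0],[0,0,0],-1],[[0,0,0],[0,0,0],-1],[[0,0,0],[0,0,0],-1],[[0,0,0],[0,0,0],-1],[[0,0,0],[0,0,0],-1]]'; python3 s.py
```

```text
time: 22.75
tool_pos: [472.2, 2.9, 48.3]
tcp_rot: [3.141, 0.0, 2.4]
contact_force: [-0.5, 0.7, 5.6]
grip_width: 52.0
finger_force: 30.0
22.75 [472.15   2.88  48.28] yaw 2.3998 F [-0.5   0.74  5.56] M [-0.007  0.098 -0.079]
```

```bash
python3 -m pendant '[[[0,0,0],[0,0,-0.2],-1],[[0,0,0],[0,0,-0.1],-1],[[0,0,0],[0,0,0],-1],[[0,0,0],[0,0,0],-1],[[0,0,0],[0,0,0],-1],[[0,0,0],[0,0,0],-1],[[0,0,0],[0,0,0],-1],[[0,0,0],[0,0,0],-1],[[0,0,0],[0,0,0],-1],[[0,0,0],[0,0,0],-1]]'; python3 s.py
```

```text
time: 23.58
tool_pos: [472.2, 2.9, 48.3]
tcp_rot: [3.141, 0.0, 2.364]
contact_force: [-0.4, -0.2, 6.2]
grip_width: 51.9
finger_force: 30.0
23.58 [472.17   2.9   48.29] yaw 2.3639 F [-0.4  -0.19  6.17] M [-0.002  0.103 -0.004]
```

```bash
python3 -m pendant '[[[0,0,0],[0,0,-0.2],-1],[[0,0,0],[0,0,-0.1],-1],[[0,0,0],[0,0,0],-1],[[0,0,0],[0,0,0],-1],[[0,0,0],[0,0,0],-1],[[0,0,0],[0,0,0],-1],[[0,0,0],[0,0,0],-1],[[0,0,0],[0,0,0],-1],[[0,0,0],[0,0,0],-1],[[0,0,0],[0,0,0],-1]]'; python3 s.py
```

```text
time: 24.42
tool_pos: [472.2, 2.9, 48.3]
tcp_rot: [3.141, 0.001, 2.328]
contact_force: [-0.1, 1.2, 5.2]
grip_width: 52.0
finger_force: 30.0
24.42 [472.18   2.91  48.28] yaw 2.3283 F [-0.1   1.18  5.2 ] M [0.012 0.13  0.133]
```

```bash
python3 -m pendant '[[[0,0,0],[0,0,-0.15],-1],[[0,0,0],[0,0,0],-1],[[0,0,0],[0,0,0],-1],[[0,0,0],[0,0,0],-1],[[0,0,0],[0,0,0],-1],[[0,0,0],[0,0,0],-1],[[0,0,0],[0,0,0],-1],[[0,0,0],[0,0,0],-1],[[0,0,0],[0,0,0],-1],[[0,0,0],[0,0,0],-1]]'; python3 s.py
```

```text
time: 25.25
tool_pos: [472.1, 2.9, 48.3]
tcp_rot: [3.141, 0.001, 2.311]
contact_force: [0.7, -0.4, 6.2]
grip_width: 52.2
finger_force: 30.0
25.25 [472.12   2.88  48.28] yaw 2.3107 F [ 0.68 -0.38  6.19] M [-0.002  0.109  0.299]
```

Hard stop: 0.30 N·m at about 1.31 rad with the rim on the shoulder, so the cap is sound. Unscrewing.

```bash
python3 -m pendant '[[[0,0,0],[0,0,0.3],-1],[[0,0,0.005],[0,0,0.5],-1],[[0,0,0.005],[0,0,0.5],-1],[[0,0,0],[0,0,0.5],-1],[[0,0,0.004],[0,0,0.5],-1],[[0,0,0.008],[0,0,0.5],-1],[[0,0,0.008],[0,0,0.5],-1],[[0,0,0.008],[0,0,0.5],-1],[[0,0,0],[0,0,0],-1],[[0,0,0],[0,0,0],-1]]'; python3 s.py
```

```text
time: 26.08
tool_pos: [471.7, 2.9, 49.0]
tcp_rot: [-3.142, -0.001, 2.764]
contact_force: [0.4, -0.6, 0.8]
grip_width: 52.3
finger_force: 30.0
26.08 [471.73   2.88  48.98] yaw 2.7642 F [ 0.41 -0.59  0.85] M [-0.05   0.037  0.028]
```

```bash
python3 -m pendant '[[[0,0,0.008],[0,0,0.5],-1],[[0,0,0.008],[0,0,0.5],-1],[[0,0,0.008],[0,0,0.5],-1],[[0,0,0.008],[0,0,0.5],-1],[[0,0,0.008],[0,0,0.5],-1],[[0,0,0.008],[0,0,0.5],-1],[[0,0,0.008],[0,0,0.5],-1],[[0,0,0.008],[0,0,0.5],-1],[[0,0,0],[0,0,0],-1],[[0,0,0],[0,0,0],-1]]'; python3 s.py
```

```text
time: 26.92
tool_pos: [471.7, 2.9, 50.9]
tcp_rot: [3.141, -0.001, -3.04]
contact_force: [-0.7, 0.6, -0.2]
grip_width: 51.6
finger_force: 30.0
26.92 [471.73   2.86  50.91] yaw -3.0403 F [-0.67  0.57 -0.19] M [0.006 0.025 0.012]
```

```bash
python3 -m pendant '[[[0,0,0.008],[0,0,0.5],-1],[[0,0,0.008],[0,0,0.5],-1],[[0,0,0.008],[0,0,0.5],-1],[[0,0,0.008],[0,0,0.5],-1],[[0,0,0.008],[0,0,0.5],-1],[[0,0,0.008],[0,0,0.5],-1],[[0,0,0.008],[0,0,0.5],-1],[[0,0,0.008],[0,0,0.5],-1],[[0,0,0.008],[0,0,0.4],-1],[[0,0,0],[0,0,0],-1]]'; python3 s.py
```

```text
time: 27.75
tool_pos: [471.8, 2.9, 53.1]
tcp_rot: [3.141, -0.0, -2.51]
contact_force: [-0.4, -0.5, -0.6]
grip_width: 51.9
finger_force: 30.0
27.75 [471.79   2.87  53.11] yaw -2.5101 F [-0.45 -0.5  -0.62] M [ 0.065  0.06  -0.049]
```

```bash
python3 -m pendant '[[[0,0,0.006],[0,0,0.3],-1],[[0,0,0],[0,0,0.2],-1],[[0,0,0.02],[0,0,0],-1],[[0,0,0.02],[0,0,0],-1],[[0,0,0.03],[0,0,0],-1],[[0,0,0.03],[0,0,0],-1],[[0,0,0],[0,0,0],-1],[[0,0,0],[0,0,0],-1],[[0,0,0],[0,0,0],-1],[[0,0,0],[0,0,0],-1]]'; python3 s.py
```

```text
time: 28.58
tool_pos: [471.9, 2.8, 56.4]
tcp_rot: [3.141, -0.0, -2.45]
contact_force: [-0.7, 0.0, -2.0]
grip_width: 51.9
finger_force: 30.0
28.58 [471.92   2.84  56.43] yaw -2.4496 F [-0.68  0.01 -2.01] M [ 0.113  0.07  -0.022]
```

```bash
python3 -m pendant '[[[0,0,0.4],[0,0,0],-1],[[0,0,0.7],[0,0,0],-1],[[0,0,0.7],[0,0,0],-1],[[-0.12,-0.8,0.3],[0,0,-0.6],-1],[[-0.12,-0.9,0],[0,0,-0.6],-1],[[-0.12,-0.9,0],[0,0,-0.6],-1],[[-0.12,-0.9,0],[0,0,-0.6],-1],[[-0.12,-0.9,0],[0,0,-0.6],-1],[[-0.12,-0.9,0],[0,0,-0.6],-1],[[-0.12,-0.9,0],[0,0,-0.6],-1]]'; python3 -m pendant '[[[-0.12,-0.9,0],[0,0,-0.6],-1],[[-0.12,-0.9,0],[0,0,-0.6],-1],[[-0.12,-0.7,0],[0,0,-0.6],-1],[[-0.08,-0.4,0],[0,0,0],-1],[[0,0,0],[0,0,0],-1],[[0,0,0],[0,0,0],-1],[[0,0,0],[0,0,0],-1],[[0,0,0],[0,0,0],-1],[[0,0,0],[0,0,0],-1],[[0,0,0],[0,0,0],-1]]'
python3 - <<'E'
from h import *
import json
p=cam("wrist");a=bot.capture("wrist")
p["camera_from_world"]=p["camera_from_world"].tolist();json.dump(p,open("t0.json","w"))
cv2.imwrite("pics/t1.png",cv2.resize(a,(640,480),interpolation=cv2.INTER_CUBIC))
E
python3 s.py
```

```text
time: 29.42
tool_pos: [446.3, -184.4, 119.5]
tcp_rot: [3.141, -0.0, -2.957]
contact_force: [0.9, -0.2, -1.3]
grip_width: 52.0
finger_force: 30.0
time: 30.25
tool_pos: [433.8, -269.4, 119.5]
tcp_rot: [3.141, 0.0, 3.115]
contact_force: [-0.3, -0.8, -2.1]
grip_width: 51.7
finger_force: 30.0
30.3 [ 433.77 -269.5   119.53] yaw 3.1151 F [ 0.35 -0.97 -1.48] M [ 0.026 -0.012  0.007]
```

View pics/t1.png

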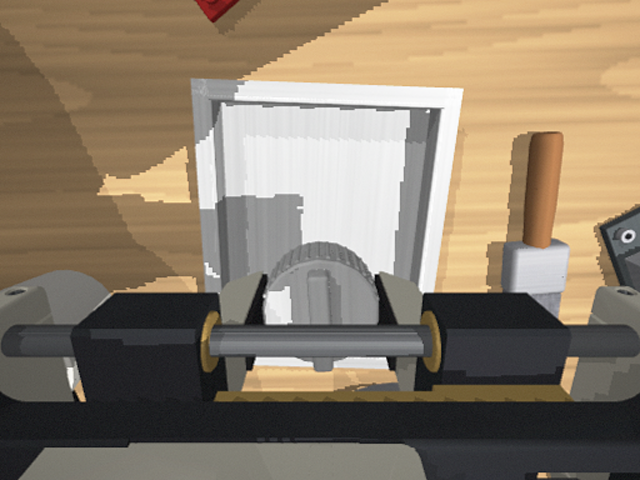

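The tray lies around the held cap: its inner walls at columns ~212 and ~438 put the cap (column 322) central across it. Lowering.

```bash
python3 -m pendant '[[[0,0,-0.4],[0,0,0],-1],[[0,0,-0.6],[0,0,0],-1],[[0,0,-0.6],[0,0,0],-1],[[0,0,-0.6],[0,0,0],-1],[[0,0,-0.4],[0,0,0],-1],[[0,0,-0.2],[0,0,0],-1],[[0,0,-0.1],[0,0,0],-1],[[0,0,-0.1],[0,0,0],-1],[[0,0,0],[0,0,0],-1],[[0,0,0],[0,0,0],-1]]'; python3 s.py
```

```text
time: 31.13
tool_pos: [433.9, -270.4, 30.0]
tcp_rot: [-3.141, 0.001, 3.114]
contact_force: [0.3, -0.2, -2.0]
grip_width: 52.1
finger_force: 30.0
31.13 [ 433.89 -270.37   30.03] yaw 3.1139 F [ 0.26 -0.15 -2.  ] M [0.027 0.044 0.037]
```

```bash
python3 -m pendant '[[[0,0,-0.04],[0,0,0],-1],[[0,0,-0.04],[0,0,0],-1],[[0,0,-0.03],[0,0,0],-1],[[0,0,-0.02],[0,0,0],-1],[[0,0,-0.01],[0,0,0],-1],[[0,0,0],[0,0,0],-1],[[0,0,0],[0,0,0],-1],[[0,0,0],[0,0,0],-1],[[0,0,0],[0,0,0],-1],[[0,0,0],[0,0,0],-1]]'; python3 s.py
```

```text
time: 31.97
tool_pos: [433.7, -270.3, 26.3]
tcp_rot: [-3.141, 0.001, 3.114]
contact_force: [-1.7, 1.1, 8.6]
grip_width: 52.2
finger_force: 30.0
31.97 [ 433.68 -270.27   26.27] yaw 3.1138 F [-1.67  1.06  8.63] M [0.293 0.323 0.027]
```

Resting on the floor. Opening to about 73 mm, then retreating.

```bash
python3 -m pendant '[[[0,0,0],[0,0,0],0.6],[[0,0,0],[0,0,0],0.6],[[0,0,0],[0,0,0],0.6],[[0,0,0],[0,0,0],0.6],[[0,0,0],[0,0,0],0.6],[[0,0,0],[0,0,0],0.6],[[0,0,0],[0,0,0],0.6],[[0,0,0.1],[0,0,0],0.6],[[0,0,0.3],[0,0,0],0.6],[[0,0,0.5],[0,0,0],0.6]]'; python3 -m pendant '[[[0,0,0.6],[0,0,0],0.6],[[0,0,0.6],[0,0,0],0.6],[[0,0,0.6],[0,0,0],0.6],[[0,0,0.6],[0,0,0],0.6],[[0,0,0.6],[0,0,0],0.6],[[0,0,0.6],[0,0,0],0.6],[[0,0,0.3],[0,0,0],0.6],[[0,0,0],[0,0,0],0.6],[[0,0,0],[0,0,0],0.6],[[0,0,0],[0,0,0],0.6]]'
python3 -c "
from h import *
cv2.imwrite('pics/end.png',cv2.resize(bot.capture('wrist'),(640,480),interpolation=2))"
```

```text
time: 32.8
tool_pos: [432.9, -269.6, 52.0]
tcp_rot: [3.14, -0.002, 3.114]
contact_force: [-0.4, -0.4, 0.4]
grip_width: 73.5
finger_force: 0.0
time: 33.63
tool_pos: [433.1, -269.8, 168.4]
tcp_rot: [3.14, -0.001, 3.114]
contact_force: [-0.5, -0.1, -0.6]
grip_width: 73.4
finger_force: 0.0
```

View pics/end.png

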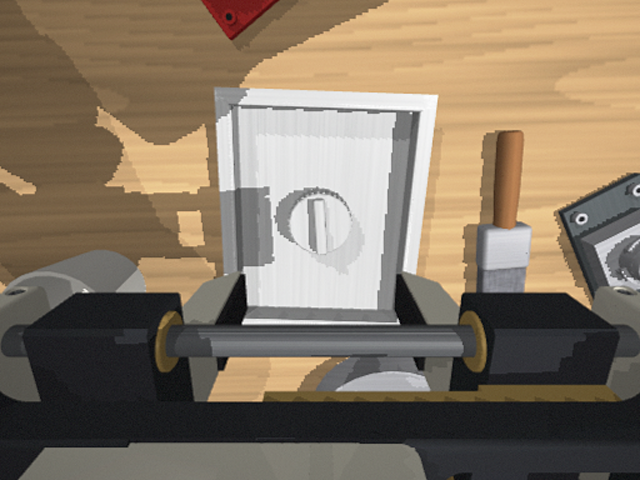

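The cap stands upright at (320,220), bar up, in the middle of the tray. The gauge and brush look undisturbed.

```bash
python3 -c "
from plant import bot
print(bot.close_job())"
```

```text
the job is handed in; nothing more can be done
None
```

The cap from the mat is sound: it stopped at about 1.31 rad (0.30 N·m) with its rim on the shoulder, so I unscrewed it, set it upright in the rectangular tray and handed the job in at about 34 s.

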